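# Load a primed panel into the drop-front panel holder

### The arm

A 6-joint arm with a two-finger parallel gripper is mounted at the origin on a cart in front of the work surface, level with it; the furniture and walls round the work are solid. World frame = base frame: x ahead of the robot, y to its left, z up, the work surface at z = 0. Lengths are in m, angles in rad, forces in N, time in s.
With the tool pointing down it reaches from about 0.3 to 0.775 m from the base axis. Payload 14.6 kg.
Tool frame: the origin (TCP) lies at the very end of the fingers, on their centre line; the grasp point (between the pads) lies 19 mm behind it; z points along the fingers, y is the line along which they close (so a half turn about z gives the same grasp; the last joint's range is limited). The gripper opens to 94 mm and grips with 3 to 60 N. Pads are 16 mm wide; open, the fingers measure 119 mm over their backs; the gripper's body (75 mm by 177 mm) begins 78 mm behind the grasp point.
Start: joints at [-1.356, 0.3, 1.521, -0, 1.321, -0.067], TCP at [0.153, -0.528, 0.205] pointing down, gripper open.
Joint ranges: [-3.03, 3.03], [-0.79, 2.21], [0.23, 2.52], [-1.04, 4.18], [0, 3.07], [-2.55, 2.55]. Speed limits (rad/s): [2.22, 2.22, 2.57, 3.14, 3.14, 3.14].

### API

Orientations are given as [roll, pitch, yaw] about the fixed x, y, z axes, in that order (R = Rz(yaw) Ry(pitch) Rx(roll)).
In Python, from station import ctrl, cams gives the robot as it stands. The module is installed in compiled form; this text tells all that it offers.
- The arm moves only by the tool arm_command, never from a script. Its argument "plan" is a list that holds one entry, the list of rows, each a list of 7 numbers: the shift along the tool's x, y, z in mm, then the turn, a rotation vector about the tool's x, y, z in rad, then the closure, from -1 (fully open) to 1 (shut). A call has 1 to 12 rows; each row is the pose to reach, as a shift and turn from the pose commanded when the call began, along the tool's axes at that moment; what a row does not reach only later rows make up. A row lasts 1/10 s, in which the tool goes at most 50 mm and 8.59 degrees, less where a joint would pass 70% of its speed; a pose out of reach is approached as far as the arm can. A call with a gripper value outside its range is refused whole. The fingers move at their own pace and stop on an object; "squeeze" is the grip in N (left out, the last holds). Time passes only in rows, so rows that repeat a pose let the fingers close. It gives the time, the measured TCP pose, the force, the opening and the grip force at its end, in the units of the state.
- ctrl.get_obs(): the state, without advancing time (a new reading comes with each control period).
- cams.camera(name): name is "scene" or "side" or "wrist"; returns (picture, depth): 384x512x3 uint8, blue, green, red; 384x512 float32, m along the optical axis (not along the pixel's ray), 0 where there is no reading.
- cams.camera_info(name): a dict with "fx", "fy", "cx", "cy" (pixels), "world_to_cam" (4x4, takes a point from world to camera coordinates). Camera axes: x right, y down, z forward; pixel columns grow to the right and rows downward; lengths in m; the calibration is good to about 2 mm. A picture is of the moment at which its call begins: read the wrist's pose just before it. camera_info takes no time and is no camera call; for the wrist camera it gives the pose at the moment of the call.
- ctrl.hand_in(): hands the job in; it is judged then, once.
The state is a dict: "time_s": time; "qpos": joint angles; "joint_vel": joint speeds; "tau": joint torques, N m; "ee_pos": TCP position; "eef_rot": TCP orientation; "force": force on the tool from outside, world axes, zero at the start; "moment": the same for the moment, N m; "grip_width": finger opening in m; "grip_force": force on a finger pad.
Only numpy, scipy, OpenCV 4.12 (cv2) and the standard library are available. Lean on these libraries where they do the work, as an engineer would, in place of code of your own. Each camera call takes 0.05 s, during which the arm holds its last target. There are 200 camera calls.

### The job

Stand the white panel upright in the slot of the wooden drop-front holder: pull the white flap down level, slide the panel across the deck onto the flap until its leading edge stops against the slot's back wall, then swing the flap up and press it fully home so that the panel stands on the slot floor. Push the panel gently, leave the tape, bottle and jar alone, and let go of everything at the end.

Things in the scene. Friction and masses are not known exactly. Their poses are not given: they have to be found in the camera images.
- carrier: Fixed wooden panel holder, 415 x 210 x 150 mm. Origin on the worktop straight below the flap's hinge line, at mid-width; +x points from the loading deck to the slot, +y across, +z up. Numbers in the other entries are mm in this frame. Guides 158 mm apart (inner faces y +-79, top z 70, x -102 to -12), flared to y +-100 at x -142, flank the lowered flap.
- deck (a point): Middle of the loading deck's top, at x -230, z 51.5; axes as the holder's. The deck spans x -370 to -93 and y +-105, with an open bay (x -175 to -93, y +-48) that receives the flap's pull when the flap is down.
- slot_floor (a point): Middle of the slot's floor, x 10, z 26; axes as the holder's. The slot lies just behind the hinge, 24 mm wide: from the front sill (x -2, top z 38) to the back wall (x 22, top z 80). Cheeks at y +-79, 150 high, close its ends.
- pad_face (a point): Middle of the black rubber pad's face (70 mm wide, z 85 to 125) above the back wall; axes as the holder's. It is sprung: free it stands at x 6 and yields up to 14 mm to +x, pushing back 3 N at first, 7 N at 6 mm. Behind the upright flap the 12 mm panel presses it back 6 mm, so the flap's last degrees need force.
- flap (a joint): Angle of the white bottom-hinged flap, rad: 0 upright and fully home, 1.571 down and level. It swings about the holder's y axis at x 0, z 50, from upright towards -x. 149 mm wide, 88 long, 8 thick; inner face at x 0 upright, upper face z 50 when down. A friction hinge (0.7 N m, about 5 N at the pull) holds it where it is left; pressing it home on the panel takes 8 to 10 N.
- flap_grip (a point): Centre of the flap's pull: an aluminium round bar 30 mm long (along the holder's y), 12 mm thick, 135 mm from the hinge on a 22 mm wide tongue that runs on from the flap's free edge, 9 mm to the outer side of its inner face. Pinch it across its ends from above; it can pivot between the pads. It stands at z 185 when the flap is upright.
- flap_hinge (a point): Middle of the hinge axis, 50 mm above the worktop; axes as the holder's.
- panel: White primed panel, 120 x 150 x 12 mm (its x, y, z), 0.06 to 0.13 kg; origin at the centre of its underside. Starts flat on the deck, its own x along the holder's x within 0.2 rad, up to 15 mm off the middle. Pushed home flat on the lowered flap it spans x -98 to 22 and leaves the pull free. Standing, its 120 mm side is vertical.
- tape: Roll of masking tape lying flat, 98 mm across, 24 mm high; origin under its centre. Leave alone.
- bottle: White applicator bottle with a black nozzle, 42 mm across, 117 mm high, standing; origin under its centre. Leave alone.
- jar: Gouache jar with red label and white cap, 46 mm across, 46 mm high; origin under its centre. Leave alone.

How it is judged:
On the way, in this order (a step that is already met when the one before it is completed fails the run):
1. the flap is pulled down level (joint over 1.48 rad) while the panel is still out on the deck (value of joint flap above 1.48 rad and x of panel in the frame of carrier below -0.15 m), for 0.2 s.
2. the panel lies flat on the lowered flap with its leading edge at the slot's back wall (within 4 mm) (value of joint flap above 1.42 rad and x of panel in the frame of carrier above -0.042 m and angle between the z axis of panel and the z axis of carrier, either way round below 0.1 rad), for 0.2 s.
At the end, for the whole second after the job is handed in: Flap within 0.05 rad of fully upright; panel standing in the slot within 0.1 rad of upright, on the slot floor within 5 mm, at rest (value of joint flap below 0.05 rad and angle between the x axis of panel and the z axis of carrier, either way round below 0.1 rad and x of panel in the frame of carrier between -0.008 and 0.024 m and z of panel in the frame of carrier between 0.081 and 0.091 m and linear speed of panel below 0.02 m/s); the robot touches nothing.
It fails at once if the panel is pushed with more than 30 N (contact force between the fingers and panel above 30 N).
It fails at once if the tape, bottle or jar is moved more than 20 mm (distance of any of tape, bottle, jar from where it was at the start of the episode above 0.02 m).
It also fails if it takes over 72 s, if anything falls off the work surface, if the arm or the gripper's body presses on something with over 40 N, if the wrist force passes 120 N, or if a joint passes its speed limit or range.

## Working session

There is one attempt and no reset: what is moved stays moved. The work goes in short steps, Python scripts to look and compute and a tool call to move; the robot and the scene stay as the last step left them, time stands still between calls to the robot, and variables do not carry over. Pictures are saved under pics/ and viewed, at most 10 in all, crops included, and the job is handed in when it is done.

Besides the shell and the picture viewer there is one more tool, called after "Call:" as name(argument=value, ...), one argument or row to a line, values as JSON. arm_command: Moves the arm, as the interface text tells. Its arguments: {"type":"object","properties":{"plan":{"type":"array"},"squeeze":{"type":"number"}},"required":["plan"]}

```bash
mkdir -p pics; cat > h.py <<'E'
import numpy as np, cv2
from station import ctrl, cams
def grab(n):
    i=cams.camera_info(n); im,d=cams.camera(n)
    return im,d,i
def pts(d,i):
    v,u=np.mgrid[:d.shape[0],:d.shape[1]]
    c=np.stack([(u-i['cx'])/i['fx']*d,(v-i['cy'])/i['fy']*d,d,np.ones_like(d)],-1)
    return (c@np.linalg.inv(np.array(i['world_to_cam'])).T)[...,:3]
def ray(u,v,i,z):
    T=np.linalg.inv(np.array(i['world_to_cam']));o=T[:3,3]
    r=T[:3,:3]@np.array([(u-i['cx'])/i['fx'],(v-i['cy'])/i['fy'],1]);return o+r*(z-o[2])/r[2]
E
python3 - <<'E'
from h import *
o=ctrl.get_obs();print({k:np.round(v,3) for k,v in o.items()})
a=[]
for n in('scene','side'):
    im,d,i=grab(n);a.append(im);np.savez('f_'+n,im=im,d=d,P=pts(d,i));print(n,np.round(np.linalg.inv(i['world_to_cam']),3).tolist(),i['fx'],(d==0).mean())
    cv2.imwrite(f'pics/{n}0.png',cv2.resize(im,(800,600)))
E
```

```text
{'time_s': np.float64(0.0), 'qpos': array([-1.356,  0.3  ,  1.522,  0.   ,  1.321, -0.067]), 'joint_vel': array([-0.   ,  0.001,  0.001,  0.002, -0.   ,  0.001]), 'tau': array([ 2.0000e-03, -5.3181e+01, -3.5273e+01,  7.1000e-02,  2.4000e-02,
       -0.0000e+00]), 'ee_pos': array([ 0.153, -0.528,  0.205]), 'eef_rot': array([-3.14 , -0.   ,  0.282]), 'force': array([-0.271, -0.375, -0.347]), 'moment': array([-0.012,  0.018, -0.003]), 'grip_force': np.float64(0.0), 'grip_width': np.float64(0.094)}
scene [[-0.569, -0.512, 0.643, -0.152], [-0.822, 0.335, -0.461, 0.548], [0.021, -0.791, -0.612, 0.915], [0.0, 0.0, 0.0, 1.0]] 490.2312143814554 0.003931681315104167
side [[0.944, -0.222, 0.245, 0.38], [-0.33, -0.604, 0.726, -0.794], [-0.013, -0.766, -0.643, 0.785], [0.0, 0.0, 0.0, 1.0]] 450.4160237253231 0.003926595052083333
```

View pics/scene0.png

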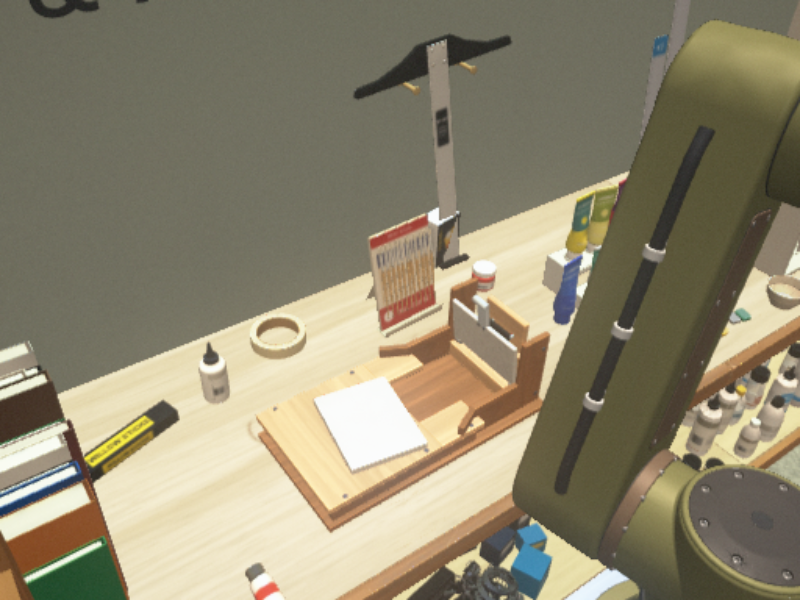

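View pics/side0.png

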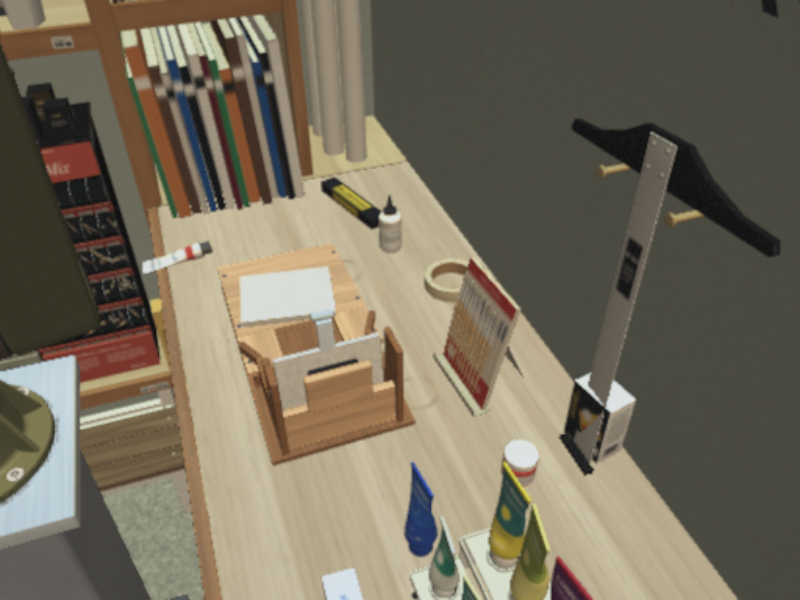

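The scene picture shows the holder with its deck to the left and the slot to the right. The panel is on the deck, with corners near (316,398), (385,378), (426,443) and (354,470). The flap is upright, with its pull at about (482,308). In the side picture the pull is at about (322,316) and the panel is behind it.

```bash
cat > m.py <<'E'
from h import *
Q=[]
for n in('scene','side'):
    f=np.load(f'f_{n}.npz');P=f['P'].astype(float);im=f['im'];hsv=cv2.cvtColor(im,cv2.COLOR_BGR2HSV)
    z=P[...,2]
    for uv in ([(370*.64,425*.64),(482*.64,308*.64),(320*.64,500*.64)] if n=='scene' else [(285*.64,295*.64),(323*.64,315*.64)]): print(n,np.round(P[int(uv[1]),int(uv[0])],3))
    c=P[int(425*.64),int(370*.64)] if n=='scene' else c
    # panel top
    m=((hsv[...,1]<45)&(hsv[...,2]>130)&(abs(z-.0635)<.006)&(np.linalg.norm(P[...,:2]-c[:2],axis=-1)<.12)).astype(np.uint8)
    m=cv2.morphologyEx(m,cv2.MORPH_OPEN,np.ones((3,3)))
    k,l,s,_=cv2.connectedComponentsWithStats(m);b=1+np.argmax(s[1:,4]);m=l==b
    p=P[m];r=cv2.minAreaRect((p[:,:2]*1000).astype(np.float32));print(n,'panel',r,np.median(p[:,2]),m.sum())
    h=(z>.02)&(z<.2)&(np.linalg.norm(P[...,:2]-c[:2],axis=-1)<.36)
    h=cv2.morphologyEx(h.astype(np.uint8),cv2.MORPH_OPEN,np.ones((3,3)))
    k,l,s,_=cv2.connectedComponentsWithStats(h);h=l==l[m].max()
    p=P[h];Q.append(p);print(n,'holder',cv2.minAreaRect((p[:,:2]*1000).astype(np.float32)),h.sum())
p=np.vstack(Q);r=cv2.minAreaRect((p[:,:2]*1000).astype(np.float32));print(r);print(np.round(cv2.boxPoints(r)))
np.save('hold.npy',p)
E
python3 m.py
```

```text
scene [0.487 0.124 0.065]
scene [ 0.514 -0.102  0.168]
scene [0.429 0.244 0.042]
scene panel ((498.686767578125, 116.98312377929688), (121.86119842529297, 156.00836181640625), 81.03592681884766) 0.06346591275388591 2548
scene holder ((509.0894470214844, 40.67533874511719), (214.66880798339844, 414.752197265625), 0.4943881928920746) 11477
side [0.496 0.114 0.062]
side [ 0.513 -0.101  0.187]
side panel ((498.6377868652344, 116.31219482421875), (123.68639373779297, 148.12405395507812), 80.86434173583984) 0.06234089295355877 1670
side holder ((509.96343994140625, 38.62188720703125), (214.91236877441406, 417.43389892578125), 0.2957749366760254) 9711
((509.4931640625, 38.84613037109375), (215.5597686767578, 417.909423828125), 0.6416424512863159)
[[ 399.  247.]
 [ 404. -171.]
 [ 620. -169.]
 [ 615.  249.]]
```

```bash
python3 - <<'E'
from h import *
p=np.load('hold.npy')*1000
def edge(a,b,lo,hi,q):
    X=[];Y=[]
    for s in np.arange(lo,hi,8):
        w=p[(p[:,a]>=s)&(p[:,a]<s+8)][:,b]
        if len(w)>15: X.append(s+4);Y.append(np.percentile(w,q))
    k=np.polyfit(X,Y,1); r=np.array(Y)-np.polyval(k,X); g=abs(r)<2.5; k=np.polyfit(np.array(X)[g],np.array(Y)[g],1)
    print(a,q,'slope',round(k[0],4),'mid',round(np.polyval(k,(lo+hi)/2),1),g.sum(),len(g))
edge(1,0,-160,240,1);edge(1,0,-160,240,99);edge(0,1,410,605,1);edge(0,1,410,605,99)
for n in('scene','side'):
    f=np.load(f'f_{n}.npz');P=f['P']*1000;im=f['im']
    b=P[(P[...,2]>177)&(P[...,2]<200)&(abs(P[...,0]-510)<40)&(abs(P[...,1]+110)<40)]
    print(n,'pull',len(b),np.round(np.percentile(b,[2,50,98],axis=0),1).tolist())
    g=P[(P[...,2]>30)&(P[...,0]>560)&(P[...,0]<760)&(P[...,1]>-200)&(P[...,1]<150)&(P[...,2]<260)]
    for y in range(-200,150,25):
        w=g[(g[:,1]>=y)&(g[:,1]<y+25)&(g[:,0]>625)]
        if len(w): print(n,y,'xmin',round(np.percentile(w[:,0],2)),'zmax',round(w[:,2].max()),end='; ')
    print()
E
```

```text
1 1 slope -0.0678 mid 410.0 14 50
1 99 slope 0.0417 mid 606.6 18 50Traceback (most recent call last):
  File "<stdin>", line 10, in <module>
  File "<stdin>", line 8, in edge
    raise TypeError("expected non-empty vector for x")
TypeError: expected non-empty vector for x
```

```bash
python3 - <<'E'
from h import *
def edge(p,a,b,lo,hi,sgn,t):
    L=[]
    for s in np.arange(lo,hi,8):
        w=np.sort(p[(p[:,a]>=s)&(p[:,a]<s+8)][:,b]*sgn)[::-1]
        if len(w)>6: L.append((s+4,w[:3].mean()*sgn))
    vx,vy,x0,y0=cv2.fitLine(np.array(L,np.float32),cv2.DIST_HUBER,0,.01,.01).ravel()
    print(t,'slope',round(vy/vx,4),'at mid',round(y0+((lo+hi)/2-x0)*vy/vx,1),len(L))
for n in('scene','side'):
    f=np.load(f'f_{n}.npz');P=f['P'].astype(float)*1000;q=P.reshape(-1,3)
    k=(abs(q[:,2]-51.5)<6)&(abs(q[:,0]-510)<116)
    d=q[k&(q[:,1]>60)&(q[:,1]<262)]
    edge(d,1,0,70,236,-1,n+' deck -x edge');edge(d,1,0,70,236,1,n+' deck +x edge');edge(d,0,1,415,605,1,n+' deck +y edge')
    # back-wall top / cheeks top
    c=q[(abs(q[:,2]-148)<6)&(q[:,0]>390)&(q[:,0]<630)&(q[:,1]<-60)&(q[:,1]>-190)]
    for s in(0,1):
        w=c[(c[:,0]>510)==s]; print(n,'cheek top',len(w),np.round(np.percentile(w,[3,50,97],axis=0)).tolist() if len(w)>5 else '')
    b=q[(q[:,2]>177)&(q[:,2]<200)&(abs(q[:,0]-510)<40)&(abs(q[:,1]+110)<40)]
    print(n,'pull',len(b),np.round(np.percentile(b,[2,50,98],axis=0),1).tolist())
    g=q[(q[:,2]>30)&(q[:,0]>625)&(q[:,0]<760)&(q[:,2]<260)]
    for y in range(-200,150,25):
        w=g[(g[:,1]>=y)&(g[:,1]<y+25)]
        if len(w): print(y,round(np.percentile(w[:,0],2)),round(w[:,2].max()),end='; ')
    print()
E
```

```text
scene deck -x edge slope -0.0198 at mid 402.9 21
scene deck +x edge slope -0.0073 at mid 611.6 21
scene deck +y edge slope 0.0151 at mid 246.3 24
scene cheek top 114 [[423.0, -163.0, 142.0], [428.0, -132.0, 149.0], [508.0, -102.0, 152.0]]
scene cheek top 97 [[512.0, -160.0, 142.0], [593.0, -131.0, 148.0], [600.0, -102.0, 152.0]]
scene pull 57 [[497.3, -99.7, 179.5], [509.8, -94.1, 185.7], [527.5, -89.8, 189.7]]
-200 726 185; -175 708 188; -150 709 187; -125 708 187; -100 709 189; -75 709 187; -50 717 186; 
side deck -x edge slope -0.0158 at mid 404.7 21
side deck +x edge slope -0.0214 at mid 610.2 21
side deck +y edge slope 0.0154 at mid 242.6 24
side cheek top 131 [[424.0, -168.0, 143.0], [430.0, -138.0, 148.0], [508.0, -110.0, 152.0]]
side cheek top 132 [[512.0, -166.0, 143.0], [594.0, -135.0, 148.0], [601.0, -110.0, 152.0]]
side pull 99 [[497.4, -107.1, 177.4], [511.0, -101.8, 184.7], [525.8, -94.0, 189.0]]
-200 725 186; -175 709 188; -150 708 185; -125 708 186; -100 708 186; -75 708 186; -50 742 178;
```

```bash
cat >> h.py <<'E'
from scipy.spatial.transform import Rotation as R
# holder frame: hinge point and yaw of its y axis from world x
H0=np.array([511.6,-122.]);TH=.0153
def hw(x,y=0): return H0+x*np.array([np.sin(TH),-np.cos(TH)])+y*np.array([np.cos(TH),np.sin(TH)])
def row(xyz,yaw):
    o=ctrl.get_obs();Rc=R.from_euler('xyz',o['eef_rot']);Rt=R.from_euler('xyz',[np.pi,0,yaw])
    s=Rc.inv().apply(np.array(xyz)-o['ee_pos']*1000);t=(Rc.inv()*Rt).as_rotvec()
    return np.round(s,1).tolist()+np.round(t,3).tolist()
E
python3 -c "
from h import *
print(row([512,-100,310],1.586)); print(hw(-238),hw(-9))"
```

```text
[464.0, -311.4, -104.7, -0.001, -0.001, -1.304]
[507.95874207 115.97214383] [ 511.46230537 -113.00105338]
```

Call:
arm_command(
  plan=[
    [[0,0,-50,0,0,0,-1],[20,-15,-95,0,0,-0.1,-1],[60,-40,-105,0,0,-0.24,-1],[105,-70,-105,0,0,-0.38,-1],[150,-100,-105,0,0,-0.52,-1],[195,-130,-105,0,0,-0.66,-1],[240,-160,-105,0,0,-0.8,-1],[285,-190,-105,0,0,-0.94,-1],[330,-220,-105,0,0,-1.07,-1],[375,-250,-105,0,0,-1.18,-1],[420,-280,-105,0,0,-1.25,-1],[464,-311,-105,0,0,-1.304,-1]],
  ],
)

```text
time_s: 1.3
ee_pos: [0.49, -0.1269, 0.3103]
eef_rot: [-3.141, -0.0, 1.589]
force: [1.1, -1.1, 0.1]
grip_width: 0.0939
grip_force: 0.0
```

```bash
python3 - <<'E'
from h import *
o=ctrl.get_obs();print(o['time_s'],o['ee_pos'],o['eef_rot'],o['qpos'].round(2))
im,d,i=grab('wrist');P=pts(d,i)*1000;cv2.imwrite('pics/w1.png',im)
b=P[(P[...,2]>172)&(P[...,2]<200)&(abs(P[...,0]-512)<40)&(abs(P[...,1]+105)<40)]
print(len(b),np.round(np.percentile(b,[2,50,98],axis=0),1).tolist() if len(b) else '')
E
```

```text
1.3 [ 0.48999631 -0.12685492  0.31032083] [-3.14137878e+00 -2.32046826e-05  1.58874941e+00] [-0.33  0.14  1.47 -0.    1.53 -0.34]
424 [[497.4, -106.8, 177.9], [511.9, -97.4, 187.3], [525.6, -91.8, 189.6]]
```

View pics/w1.png

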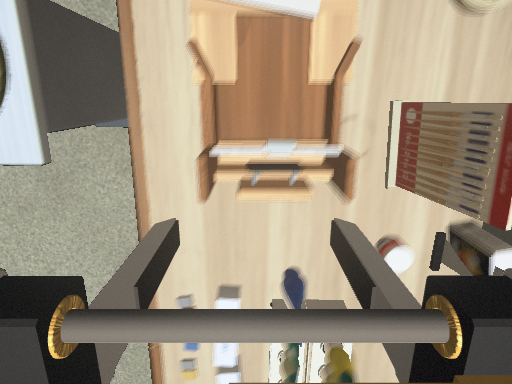

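The wrist view shows the flap and pull from above, with the bar at about (281,147). The arm was still settling when it was taken. I'll let it settle and measure again.

Call:
arm_command(
  plan=[
    [[0,0,0,0,0,0,-1],[0,0,0,0,0,0,-1],[0,0,0,0,0,0,-1]],
  ],
)

```text
time_s: 1.65
ee_pos: [0.4885, -0.1298, 0.3105]
eef_rot: [-3.141, 0.0, 1.584]
force: [-1.0, 0.5, 0.1]
grip_width: 0.0945
grip_force: 0.0
```

```bash
python3 - <<'E'
from h import *
o=ctrl.get_obs();print(o['time_s'],o['ee_pos'],o['eef_rot'],o['force'])
im,d,i=grab('wrist');P=pts(d,i)*1000
b=P[(P[...,2]>172)&(P[...,2]<200)&(abs(P[...,0]-512)<40)&(abs(P[...,1]+105)<40)]
print(len(b),np.round(np.percentile(b,[2,25,50,75,98],axis=0),1).tolist())
t=b[b[:,2]>185];print(len(t),np.round(np.percentile(t,[2,50,98],axis=0),1).tolist())
# flap top edge and hinge: flap points by height
for z in(70,90,110,125,135,150):
    w=P[(abs(P[...,2]-z)<4)&(abs(P[...,0]-512)<65)&(abs(P[...,1]+110)<35)]
    if len(w)>5: print(z,len(w),np.round(np.percentile(w[:,1],[2,50,98]),1))
print(row([512,-99,215],1.586))
E
```

```text
1.65 [ 0.48848418 -0.12979393  0.31046071] [-3.14144704e+00  9.86563260e-05  1.58387928e+00] [-1.04596628  0.51184208  0.05315528]
432 [[497.1, -106.8, 177.6], [504.6, -101.2, 185.6], [511.5, -97.7, 187.3], [518.5, -94.4, 188.4], [525.8, -91.9, 189.7]]
335 [[497.0, -102.4, 185.5], [511.4, -97.0, 187.8], [525.9, -92.5, 189.7]]
90 45 [-131.7 -130.8 -130.2]
110 135 [-144.5 -130.5 -108.6]
125 352 [-136.7 -133.1 -106. ]
135 592 [-113.  -109.1 -104.9]
[30.5, 23.9, 95.6, 0.0, 0.0, -0.002]
```

Call:
arm_command(
  plan=[
    [[20,15,20,0,0,0,-0.5],[31,23.5,50,0,0,0,0],[31,23.5,80,0,0,0,0],[31,23.5,105,0,0,0,0],[31,23.5,125,0,0,0,0],[31,23.5,139.5,0,0,0,0],[31,23.5,139.5,0,0,0,0],[31,23.5,139.5,0,0,0,0],[31,23.5,139.5,0,0,0,1],[31,23.5,139.5,0,0,0,1],[31,23.5,139.5,0,0,0,1],[31,23.5,139.5,0,0,0,1]],
  ],
  squeeze=30,
)

```text
time_s: 2.9
ee_pos: [0.5112, -0.0976, 0.1716]
eef_rot: [-3.14, 0.0, 1.586]
force: [-10.4, -0.3, 8.2]
grip_width: 0.0295
grip_force: 30.0
```

```bash
python3 - <<'E'
from h import *
o=ctrl.get_obs();print(o['time_s'],o['ee_pos'],o['eef_rot'],o['force'],o['grip_width'],o['grip_force'])
im,d,i=grab('wrist');P=pts(d,i)*1000
w=P[(abs(P[...,0]-512)<40)&(P[...,1]<45)&(P[...,1]>-20)];print('bay floor',len(w),np.percentile(w[:,2],[5,50,95]) if len(w) else'')
g=o['ee_pos']*1000+[0,0,0]
# arc, tool axes: x=-holder x, z down; relative to the theta0 point
t0=np.arctan2(0,1)+.1
f=lambda t:np.array([-135*np.sin(t)-9*np.cos(t),50+135*np.cos(t)-9*np.sin(t)])
for t in np.linspace(.1,1.6,11): a=f(t)-f(.1);print(round(t,2),round(-a[0],1),round(-a[1],1))
E
```

```text
2.9 [ 0.51123181 -0.09763715  0.17164477] [-3.13969004e+00  3.51500901e-04  1.58579031e+00] [-10.36430815  -0.25263036   8.24306572] 0.02953460102964755 30.002005398273468
bay floor 6147 [  8.95544531  10.30798038 351.01789372]
0.1 -0.0 -0.0
0.25 19.7 4.9
0.4 38.4 12.6
0.55 55.8 23.0
0.7 71.4 36.0
0.85 84.9 51.1
1.0 96.0 68.1
1.15 104.5 86.5
1.3 110.1 106.0
1.45 112.7 126.1
1.6 112.2 146.4
```

Call:
arm_command(
  plan=[
    [[10,0,2.3,0,0,0,1],[19.7,0,4.9,0,0,0,1],[29,0,8.5,0,0,0,1],[38.4,0,12.6,0,0,0,1],[47,0,17.5,0,0,0,1],[55.8,0,23,0,0,0,1],[63.7,0,29.2,0,0,0,1],[71.4,0,36,0,0,0,1],[78.4,0,43.2,0,0,0,1],[84.9,0,51.1,0,0,0,1],[90.7,0,59.4,0,0,0,1],[96,0,68.1,0,0,0,1]],
  ],
)

```text
time_s: 4.15
ee_pos: [0.5096, -0.0011, 0.103]
eef_rot: [-3.139, -0.0, 1.586]
force: [-10.7, -1.3, 7.5]
grip_width: 0.0295
grip_force: 30.0
```

Call:
arm_command(
  plan=[
    [[4.5,0,9.1,0,0,0,1],[8.5,0,18.4,0,0,0,1],[11.6,0,28,0,0,0,1],[14.1,0,37.9,0,0,0,1],[15.8,0,48,0,0,0,1],[16.7,0,58,0,0,0,1],[16.8,0,66,0,0,0,1],[16.6,0,72,0,0,0,1],[16.6,0,75,0,0,0,1],[16.6,0,76.5,0,0,0,1],[16.6,0,76.5,0,0,0,1],[16.6,0,76.5,0,0,0,1]],
  ],
)

```text
time_s: 5.35
ee_pos: [0.5093, 0.0155, 0.0261]
eef_rot: [-3.139, -0.0, 1.586]
force: [-6.5, 2.4, -0.6]
grip_width: 0.0292
grip_force: 30.0
```

Call:
arm_command(
  plan=[
    [[0,0,0,0,0,0,0],[0,0,0,0,0,0,0],[0,0,0,0,0,0,0],[0,0,-15,0,0,0,0],[0,0,-45,0,0,0,0],[0,0,-85,0,0,0,0],[0,0,-130,0,0,0,0],[-10,0,-180,0,0,0,-1],[-10,0,-215,0,0,0,-1],[-10,0,-225,0,0,0,-1],[-10,0,-225,0,0,0,-1],[-10,0,-225,0,0,0,-1]],
  ],
)

```text
time_s: 6.55
ee_pos: [0.5102, 0.0052, 0.2498]
eef_rot: [-3.14, -0.0, 1.586]
force: [-0.0, 0.6, 0.6]
grip_width: 0.0837
grip_force: 0.0
```

```bash
cat > look.py <<'E'
from h import *
import sys
o=ctrl.get_obs();print(o['time_s'],o['ee_pos'],o['force'].round(1))
def panel(n):
    im,d,i=grab(n);P=pts(d,i)*1000;hsv=cv2.cvtColor(im,cv2.COLOR_BGR2HSV);cv2.imwrite(f'pics/{n}_{o["time_s"]:.1f}.png',im)
    m=((hsv[...,1]<40)&(hsv[...,2]>150)&(abs(P[...,2]-63)<6)&(abs(P[...,0]-510)<110)&(P[...,1]<250)&(P[...,1]>-150)).astype(np.uint8)
    m=cv2.morphologyEx(m,cv2.MORPH_OPEN,np.ones((3,3)))
    k,l,s,_=cv2.connectedComponentsWithStats(m)
    if k>1:
        m=l==1+np.argmax(s[1:,4]);c,wh,a=cv2.minAreaRect(P[m][:,:2].astype(np.float32))
        e=np.array(c)-H0;x=np.array([np.sin(TH),-np.cos(TH)]);y=np.array([np.cos(TH),np.sin(TH)])
        print(n,'panel',np.round(c,1),np.round(wh,1),round(a,1),'holder xy',round(e@x,1),round(e@y,1),m.sum())
    return im,P
for n in sys.argv[1:]:
    im,P=panel(n)
    w=P[(abs(P[...,0]-511)<50)&(P[...,1]>-118)&(P[...,1]<-36)]
    w=w[(w[:,2]>30)&(w[:,2]<80)]
    if len(w)>20: print(n,'flap z',np.round(np.percentile(w[:,2],[5,50,95]),1),'slope',np.polyfit(w[:,1],w[:,2],1).round(3))
E
python3 look.py wrist side
```

```text
6.55 [0.51016281 0.00522567 0.24983077] [-0.   0.6  0.6]
wrist panel [497.3 116.1] [119.6 149.9] 80.7 holder xy -238.3 -10.6 15787
wrist flap z [49.4 50.8 52.1] slope [8.0000e-03 5.1407e+01]
side panel [499.  115.8] [124.4 147.6] 80.4 holder xy -238.0 -8.9 1693
side flap z [47.4 49.8 51.9] slope [9.0000e-03 5.0299e+01]
```

The flap lies level, and the panel is at holder (-238, -10), rotated -0.18 rad. Next I'll go behind the panel with the fingers fully open.

```bash
python3 -c "
from h import *
print(row([510.5,194,56],1.408))"
```

```text
[188.7, 3.8, 193.6, -0.003, 0.0, 0.178]
```

Call:
arm_command(
  plan=[
    [[40,1,0,0,0,0.05,-1],[85,2,0,0,0,0.1,-1],[130,3,0,0,0,0.15,-1],[170,4,0,0,0,0.178,-1],[189,4,30,0,0,0.178,-1],[189,4,75,0,0,0.178,-1],[189,4,120,0,0,0.178,-1],[189,4,155,0,0,0.178,-1],[189,4,180,0,0,0.178,-1],[189,4,193,0,0,0.178,-1],[189,4,193.5,0,0,0.178,-1],[189,4,193.5,0,0,0.178,-1]],
  ],
)

```text
time_s: 7.85
ee_pos: [0.5121, 0.1943, 0.0585]
eef_rot: [3.141, -0.0, 1.408]
force: [1.1, 0.3, -0.7]
grip_width: 0.094
grip_force: 0.0
```

```bash
python3 look.py wrist scene; python3 -c "
from h import *
print(row([*hw(-298.,1.),56],1.408),ctrl.get_obs()['eef_rot'])
a=.178
for X,y,t in((-246,0,1.586),):print(row([*hw(X,y),56],t))"
```

```text
7.85 [0.51206972 0.19431867 0.05848946] [ 1.1  0.3 -0.7]
wrist panel [494.7  99.2] [ 37.1 150. ] 80.7 holder xy -221.4 -13.5 8685
scene panel [497.6 117.3] [120.5 154. ] 80.5 holder xy -239.5 -10.3 1908
scene flap z [47.6 50.7 53.3] slope [-0.058 48.075]
[-18.9, -1.3, 3.1, 0.002, -0.001, -0.0] [ 3.13979821e+00 -9.26003017e-04  1.40776626e+00]
[-70.2, 6.9, 3.1, 0.002, -0.001, -0.178]
```

Call:
arm_command(
  plan=[
    [[0,0,1.5,0,0,0,-1],[-5,0,2.5,0,0,0,-1],[-10,0,2.5,0,0,0,-1],[-16,0,2.5,0,0,0,-1],[-22,0.5,2.5,0,0,-0.015,-1],[-28,1,2.5,0,0,-0.035,-1],[-35,2,2.5,0,0,-0.06,-1],[-42,3,2.5,0,0,-0.085,-1],[-49,4,2.5,0,0,-0.11,-1],[-56,5,2.5,0,0,-0.135,-1],[-63,6,2.5,0,0,-0.158,-1],[-70,7,2.5,0,0,-0.178,-1]],
  ],
)

```text
time_s: 9.15
ee_pos: [0.5072, 0.1233, 0.0554]
eef_rot: [3.142, -0.0, 1.587]
force: [-0.7, 0.9, -0.1]
grip_width: 0.0939
grip_force: 0.3
```

```bash
python3 look.py wrist scene side; python3 -c "
from h import *
print(ctrl.get_obs()['eef_rot'])
for X in(-146,-106,):print(row([*hw(X,0),56],1.586))"
```

```text
9.15 [0.50723632 0.12329372 0.05543626] [-0.7  0.9 -0.1]
wrist panel [508.1  93.1] [135.6  41.1] 0.9 holder xy -215.1 -0.2 10386
scene panel [507.6  54.6] [151.4 122.6] 1.2 holder xy -176.6 -1.3 1140
scene flap z [47.6 50.8 53.6] slope [-7.0000e-03  5.0294e+01]
side panel [507.9  52.4] [150.3 124.1] 0.2 holder xy -174.4 -1.0 1919
side flap z [47.6 49.7 51.8] slope [1.2000e-02 5.0463e+01]
[3.14150819e+00 2.27311968e-05 1.58502998e+00]
[-99.5, 0.6, -0.6, 0.0, 0.0, -0.001]
[-139.5, 0.7, -0.6, 0.0, 0.0, -0.001]
```

Call:
arm_command(
  plan=[
    [[-8,0.5,0,0,0,0,-1],[-18,1,0,0,0,0,-1],[-28,1,0,0,0,0,-1],[-38,1,0,0,0,0,-1],[-48,1,0,0,0,0,-1],[-58,1,0,0,0,0,-1],[-68,1,0,0,0,0,-1],[-78,1,0,0,0,0,-1],[-88,1,0,0,0,0,-1],[-98,1,0,0,0,0,-1],[-108,1,0,0,0,0,-1],[-116,1,0,0,0,0,-1]],
  ],
)

```text
time_s: 10.5
ee_pos: [0.51, 0.0071, 0.0553]
eef_rot: [-3.142, 0.0, 1.586]
force: [1.0, 0.5, -0.2]
grip_width: 0.094
grip_force: 0.1
```

```bash
python3 look.py scene side; python3 -c "
from h import *
print(ctrl.get_obs()['eef_rot'])
for X in(-106,):print(row([*hw(X,0),56],1.586))"
```

```text
10.5 [0.50998991 0.00710559 0.05531708] [ 1.   0.5 -0.2]
scene panel [466.2 -41.3] [40.7 98.5] 49.5 holder xy -81.4 -44.2 375
scene flap z [60.6 63.2 66. ] slope [1.0000e-02 6.3799e+01]
side panel [511.1 -61.7] [148.3 122.1] 2.4 holder xy -60.3 0.5 1560
side flap z [59.6 62.  64.2] slope [1.3000e-02 6.2753e+01]
[-3.14152727e+00  9.48318857e-05  1.58476043e+00]
[-23.1, -0.4, -0.7, -0.0, 0.0, -0.001]
```

```bash
ls -t pics | head -3; f=$(ls -t pics/side* | head -1); g=$(ls -t pics/scene* | head -1); python3 -c "
import cv2,numpy as np
a=cv2.imread('$g')[150:350,140:400];b=cv2.imread('$f')[140:340,120:380]
cv2.imwrite('pics/v3.png',cv2.resize(np.hstack([a,b]),(800,308)))"
```

```text
side_10.5.png
scene_10.5.png
side_9.2.png
```

View pics/v3.png

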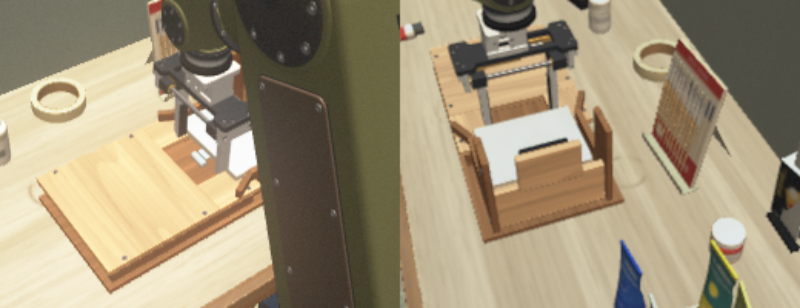

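The panel lies flat between the guides, about 22 mm short of the back wall. Its front edge is at about (560,165) in the right-hand half of the view. The last stretch goes slowly.

Call:
arm_command(
  plan=[
    [[-5,0,0,0,0,0,-1],[-10,0,0,0,0,0,-1],[-13,0,0,0,0,0,-1],[-16,0,0,0,0,0,-1],[-18,0,0,0,0,0,-1],[-19,0,0,0,0,0,-1],[-20,0,0,0,0,0,-1],[-20,0,0,0,0,0,-1],[-20,0,0,0,0,0,-1]],
  ],
)

```text
time_s: 11.5
ee_pos: [0.5103, -0.0119, 0.0554]
eef_rot: [3.142, 0.0, 1.586]
force: [-0.2, 0.3, 0.5]
grip_width: 0.094
grip_force: 0.0
```

Call:
arm_command(
  plan=[
    [[-0.5,0,0,0,0,0,-1],[-1,0,0,0,0,0,-1],[-1,0,0,0,0,0,-1]],
  ],
)

```text
time_s: 11.8
ee_pos: [0.5103, -0.013, 0.0553]
eef_rot: [-3.142, 0.0, 1.586]
force: [0.8, -0.6, -0.4]
grip_width: 0.094
grip_force: 0.1
```

```bash
python3 look.py side; python3 -c "
from h import *
o=ctrl.get_obs();e=o['ee_pos'][:2]*1000-H0;print(e@[np.sin(TH),-np.cos(TH)],o['force'])"
```

```text
11.8 [ 0.51033079 -0.01299189  0.05534666] [ 0.8 -0.6 -0.4]
side panel [511.4 -76.1] [146.3 111. ] 0.0 holder xy -45.9 0.5 1246
side flap z [59.7 62.  64.2] slope [1.8000e-02 6.3089e+01]
-108.98838345091909 [ 0.07299139 -0.02099062  0.52684144]
```

Call:
arm_command(
  plan=[
    [[-0.5,0,0,0,0,0,-1],[-1,0,0,0,0,0,-1],[-1.5,0,0,0,0,0,-1],[-2,0,0,0,0,0,-1],[-2,0,0,0,0,0,-1]],
  ],
)

```text
time_s: 12.35
ee_pos: [0.5103, -0.0151, 0.0553]
eef_rot: [-3.142, 0.0, 1.586]
force: [-0.2, -0.2, 0.1]
grip_width: 0.0942
grip_force: 0.0
```

Call:
arm_command(
  plan=[
    [[-0.5,0,0,0,0,0,-1],[-1,0,0,0,0,0,-1],[-1,0,0,0,0,0,-1]],
  ],
)

```text
time_s: 12.65
ee_pos: [0.5104, -0.016, 0.0553]
eef_rot: [-3.142, 0.0, 1.586]
force: [0.0, -0.0, -0.2]
grip_width: 0.0934
grip_force: 0.0
```

Call:
arm_command(
  plan=[
    [[-0.5,0,0,0,0,0,-1],[-1,0,0,0,0,0,-1],[-1,0,0,0,0,0,-1]],
  ],
)

```text
time_s: 12.95
ee_pos: [0.5103, -0.0168, 0.0553]
eef_rot: [-3.141, -0.0, 1.586]
force: [-0.5, 2.7, 1.3]
grip_width: 0.0939
grip_force: 1.2
```

Call:
arm_command(
  plan=[
    [[-0.5,0,0,0,0,0,-1],[-1,0,0,0,0,0,-1],[-1,0,0,0,0,0,-1]],
  ],
)

```text
time_s: 13.25
ee_pos: [0.5103, -0.017, 0.0553]
eef_rot: [-3.141, -0.002, 1.586]
force: [-0.2, 10.4, 1.7]
grip_width: 0.0943
grip_force: 5.0
```

```bash
python3 look.py side wrist; python3 -c "
import cv2,glob
f=sorted(glob.glob('pics/wrist_1*'))[-1];cv2.imwrite('pics/v4.png',cv2.imread(f))"
```

```text
13.25 [ 0.51028047 -0.01700038  0.05533703] [-0.2 10.4  1.7]
side panel [511.3 -77. ] [149.4 105.4] 2.1 holder xy -45.0 0.4 1180
side flap z [59.8 61.9 64.2] slope [1.3000e-02 6.2745e+01]
wrist panel [511.4 -47.2] [135.4  41. ] 0.8 holder xy -74.8 1.0 10398
wrist flap z [61.9 63.1 64.2] slope [1.6000e-02 6.4206e+01]
```

View pics/v4.png

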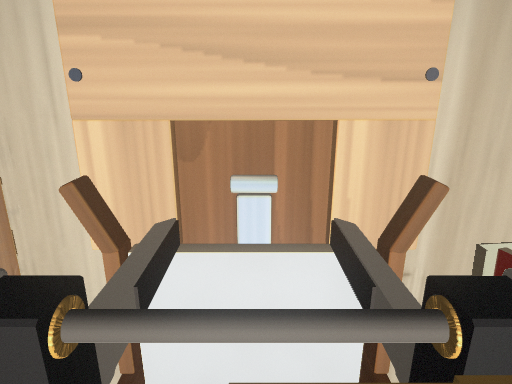

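The wrist view shows the panel squarely between the fingers, with the bar free at about (254,185). The 10 N stop means the panel has reached the back wall. I'll back off and take hold of the pull.

Call:
arm_command(
  plan=[
    [[3,0,0,0,0,0,-1],[10,0,0,0,0,0,-1],[12,0,-10,0,0,0,-1],[20,0,-35,0,0,0,-0.3],[33.5,0,-45,0,0,0,0],[33.5,0,-45,0,0,0,0],[33.5,0,-45,0,0,0,0],[33.5,0,-45,0,0,0,0]],
  ],
)

```text
time_s: 14.15
ee_pos: [0.5095, 0.0154, 0.0995]
eef_rot: [-3.14, -0.0, 1.586]
force: [-0.0, -0.5, 0.2]
grip_width: 0.0575
grip_force: 0.0
```

```bash
python3 look.py side wrist; python3 - <<'E'
from h import *
o=ctrl.get_obs();print(o['grip_width'])
im,d,i=grab('wrist');P=pts(d,i)*1000
b=P[(abs(P[...,0]-510)<25)&(P[...,1]>2)&(P[...,1]<30)&(P[...,2]>40)&(P[...,2]<60)]
print(len(b),np.round(np.percentile(b,[2,50,98],axis=0),1).tolist() if len(b) else '')
E
```

```text
14.15 [0.50949687 0.01539307 0.09950509] [-0.  -0.5  0.2]
side panel [511.7 -79. ] [107.7 145.6] 89.3 holder xy -43.0 0.8 1168
side flap z [59.9 62.  64.3] slope [1.000e-02 6.265e+01]
wrist panel [ 511.9 -124.3] [145.2  45.5] 1.2 holder xy 2.3 0.2 6299
wrist flap z [61.9 63.1 64.2] slope [1.6000e-02 6.4177e+01]
0.04976865304648649
735 [[496.3, 2.5, 40.8], [509.9, 10.7, 48.0], [523.9, 16.4, 52.1]]
```

Call:
arm_command(
  plan=[
    [[-1.5,0.4,25,0,0,0,0],[-1.5,0.4,50,0,0,0,0],[-1.5,0.4,64,0,0,0,0],[-1.5,0.4,71,0,0,0,0],[-1.5,0.4,71,0,0,0,0],[-1.5,0.4,71,0,0,0,1],[-1.5,0.4,71,0,0,0,1],[-1.5,0.4,71,0,0,0,1],[-1.5,0.4,71,0,0,0,1]],
  ],
  squeeze=40,
)

```text
time_s: 15.2
ee_pos: [0.5094, 0.014, 0.0296]
eef_rot: [-3.139, 0.0, 1.586]
force: [-8.3, 0.1, 3.5]
grip_width: 0.0295
grip_force: 40.0
```

```bash
python3 - <<'E'
from h import *
o=ctrl.get_obs();print(o['ee_pos'],o['force'])
f=lambda t:np.array([-135*np.sin(t)-9*np.cos(t),50+135*np.cos(t)-9*np.sin(t)])
for t in [*np.arange(1.47,-.01,-.1),0]: a=f(t)-f(1.571);print(round(t,2),round(-a[0],1),round(-a[1],1))
E
```

```text
[0.50936541 0.01399543 0.02962712] [-8.2843317  0.0807166  3.4827085]
1.47 0.2 -13.7
1.37 -0.9 -27.1
1.27 -3.4 -40.4
1.17 -7.2 -53.4
1.07 -12.3 -65.9
0.97 -18.6 -77.9
0.87 -26.0 -89.2
0.77 -34.6 -99.7
0.67 -44.1 -109.3
0.57 -54.6 -117.8
0.47 -65.8 -125.3
0.37 -77.8 -131.6
0.27 -90.3 -136.7
0.17 -103.3 -140.6
0.07 -116.6 -143.1
0 -126.0 -144.0
```

Call:
arm_command(
  plan=[
    [[0.1,0,-7,0,0,0,1],[0.2,0,-13.7,0,0,0,1],[-0.3,0,-20.4,0,0,0,1],[-0.9,0,-27.1,0,0,0,1],[-2,0,-33.8,0,0,0,1],[-3.4,0,-40.4,0,0,0,1],[-5.2,0,-47,0,0,0,1],[-7.2,0,-53.4,0,0,0,1],[-9.6,0,-59.7,0,0,0,1],[-12.3,0,-65.9,0,0,0,1],[-15.3,0,-72,0,0,0,1],[-18.6,0,-77.9,0,0,0,1]],
  ],
)

```text
time_s: 16.4
ee_pos: [0.5096, -0.0046, 0.1073]
eef_rot: [-3.139, -0.0, 1.586]
force: [-5.1, -0.9, -10.1]
grip_width: 0.0292
grip_force: 40.0
```

```bash
python3 - <<'E'
from h import *
o=ctrl.get_obs();print(o['ee_pos'],o['force'])
a=grab('scene')[0][130:330,200:460];b=grab('side')[0][140:340,120:380]
cv2.imwrite('pics/v5.png',cv2.resize(np.hstack([a,b]),(800,308)))
E
```

```text
[ 0.50959722 -0.00455592  0.10729021] [ -5.05749804  -0.8609328  -10.07575202]
```

View pics/v5.png

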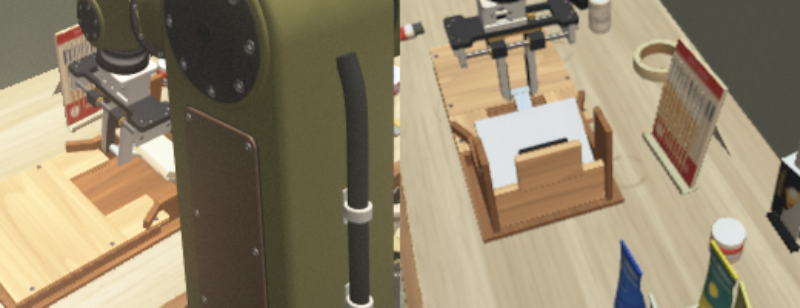

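Both halves show the panel riding up on the flap, with the pull still pinched at about (522,98) in the right half. I'll carry on along the arc.

Call:
arm_command(
  plan=[
    [[-3.6,0,-5.7,0,0,0,1],[-7.4,0,-11.3,0,0,0,1],[-11.6,0,-16.7,0,0,0,1],[-16,0,-21.8,0,0,0,1],[-20.6,0,-26.7,0,0,0,1],[-25.5,0,-31.4,0,0,0,1],[-30.6,0,-35.8,0,0,0,1],[-36,0,-39.9,0,0,0,1],[-41.5,0,-43.8,0,0,0,1],[-47.2,0,-47.4,0,0,0,1],[-53.1,0,-50.7,0,0,0,1],[-59.2,0,-53.7,0,0,0,1]],
  ],
)

```text
time_s: 17.7
ee_pos: [0.5106, -0.0632, 0.1614]
eef_rot: [-3.14, -0.002, 1.586]
force: [-7.6, 7.2, -3.6]
grip_width: 0.0294
grip_force: 40.0
```

Call:
arm_command(
  plan=[
    [[-6.2,0,-2.7,0,0,0,1],[-12.5,0,-5.1,0,0,0,1],[-19,0,-7.2,0,0,0,1],[-25.5,0,-9,0,0,0,1],[-25.5,0,-9,0,0,0,1]],
  ],
)

```text
time_s: 18.2
ee_pos: [0.5111, -0.0893, 0.1711]
eef_rot: [-3.14, -0.001, 1.586]
force: [-11.7, 1.3, 4.4]
grip_width: 0.0293
grip_force: 40.0
```

```bash
cat > fin.py <<'E'
from h import *
import sys
o=ctrl.get_obs();print(o['time_s'],o['ee_pos'],o['force'])
im,d,i=grab('side');P=pts(d,i)*1000;hsv=cv2.cvtColor(im,cv2.COLOR_BGR2HSV)
for z in range(90,170,8):
    m=(abs(P[...,2]-z)<4)&(abs(P[...,0]-512)<72)&(abs(P[...,1]+115)<45)&(hsv[...,1]<50)&(hsv[...,2]>120)
    if m.sum()>8: print(z,m.sum(),np.round(np.percentile(P[m][:,1],[5,50,95]),1))
b=im[150:290,170:350]
cv2.imwrite(sys.argv[1],cv2.resize(b,(720,560),interpolation=cv2.INTER_CUBIC))
E
python3 fin.py pics/v6.png
```

```text
18.2 [ 0.51113151 -0.08932349  0.17111323] [-11.74262693   1.31110252   4.43382782]
138 85 [-112.3 -106.4 -100.7]
146 163 [-114.8 -110.2  -99.6]
154 34 [-100.6  -98.5  -96.4]
162 30 [-99.7 -96.8 -94.8]
```

View pics/v6.png

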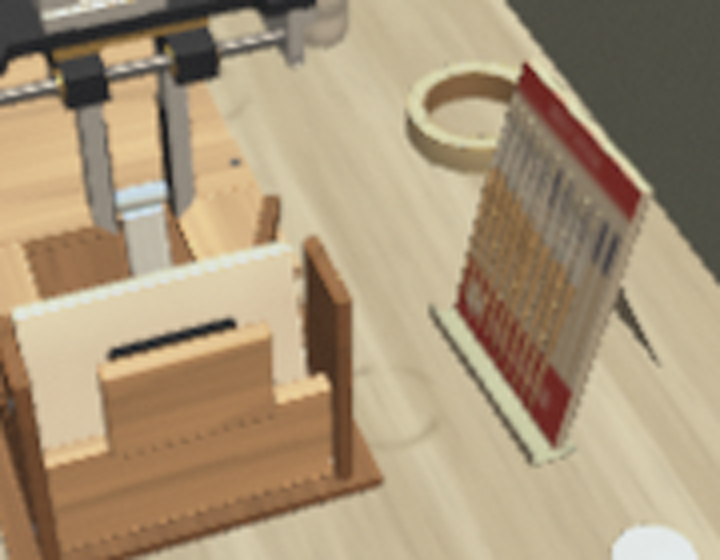

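The panel stands behind the flap with its top edge running from about (15,310) to (290,250), and the bar is at (142,198). Now I'll press it home.

Call:
arm_command(
  plan=[
    [[-4.5,0,-1,0,0,0,1],[-9,0,-1.8,0,0,0,1],[-13.3,0,-2.5,0,0,0,1],[-17,0,-3,0,0,0,1],[-20,0,-3.3,0,0,0,1],[-22.7,0,-3.4,0,0,0,1],[-22.7,0,-3.4,0,0,0,1],[-22.7,0,-3.4,0,0,0,1]],
  ],
)

```text
time_s: 19.05
ee_pos: [0.5115, -0.1114, 0.1751]
eef_rot: [-3.141, -0.001, 1.586]
force: [-13.5, 6.0, 9.1]
grip_width: 0.029
grip_force: 40.0
```

Call:
arm_command(
  plan=[
    [[-1,0,0,0,0,0,1],[-2,0,0,0,0,0,1],[-2,0,0,0,0,0,1]],
  ],
)

```text
time_s: 19.35
ee_pos: [0.5116, -0.1132, 0.1752]
eef_rot: [-3.141, -0.002, 1.586]
force: [-13.9, 9.5, 12.0]
grip_width: 0.0294
grip_force: 40.0
```

Call:
arm_command(
  plan=[
    [[-0.5,0,0,0,0,0,1],[-1,0,0,0,0,0,1],[-1.5,0,0,0,0,0,1],[-2,0,0,0,0,0,1],[-2,0,0,0,0,0,1]],
  ],
)

```text
time_s: 19.85
ee_pos: [0.5116, -0.1151, 0.1753]
eef_rot: [-3.141, -0.001, 1.586]
force: [-15.2, 9.2, 12.0]
grip_width: 0.0292
grip_force: 40.0
```

Call:
arm_command(
  plan=[
    [[-0.5,0,0,0,0,0,1],[-1,0,0,0,0,0,1],[-1.5,0,0,0,0,0,1],[-2,0,0,0,0,0,1],[-2,0,0,0,0,0,1]],
  ],
)

```text
time_s: 20.35
ee_pos: [0.5117, -0.1171, 0.1755]
eef_rot: [-3.141, -0.001, 1.586]
force: [-14.9, 9.2, 15.1]
grip_width: 0.0292
grip_force: 40.0
```

```bash
python3 fin.py pics/v7.png; python3 - <<'E'
from h import *
im,d,i=grab('wrist');P=pts(d,i)*1000
b=P[(P[...,2]>178)&(P[...,2]<200)&(abs(P[...,0]-512)<13)&(abs(P[...,1]+110)<30)]
print(len(b),np.round(np.percentile(b,[2,50,98],axis=0),1).tolist() if len(b) else '')
for z in(130,138,147):
    w=P[(abs(P[...,2]-z)<4)&(abs(P[...,0]-512)<70)&(abs(P[...,1]+115)<30)]
    if len(w)>5: print(z,len(w),np.round(np.percentile(w[:,1],[2,50,98]),1))
E
```

```text
20.35 [ 0.5116762  -0.11710758  0.17549021] [-14.9343342    9.19926127  15.14268794]
146 299 [-132.6 -126.6 -119.7]
154 30 [-121.7 -119.3 -118. ]
162 30 [-121.5 -119.3 -117.9]
910 [[499.5, -114.3, 184.7], [511.9, -107.4, 189.5], [524.5, -103.6, 191.4]]
130 523 [-114.3 -112.9 -111.7]
138 2270 [-121.7 -116.4 -111.9]
147 1893 [-131.9 -124.5 -112.2]
```

From depth, the flap is within about 0.02–0.03 rad of home, but the pads have slid about 8 mm along the bar. I'll let go and press the bar from outside with closed fingers, to get a positive stop.

Call:
arm_command(
  plan=[
    [[0,0,0,0,0,0,0],[0,0,0,0,0,0,0],[0,0,0,0,0,0,0],[0,0,-15,0,0,0,0],[0,0,-45,0,0,0,0],[20,0,-50,0,0,0,0.5],[34,0,-50,0,0,0,1],[34,0,-50,0,0,0,1],[34,0,-30,0,0,0,1],[34,0,-5,0,0,0,1],[34,0,0,0,0,0,1],[34,0,0,0,0,0,1]],
  ],
  squeeze=10,
)

```text
time_s: 21.65
ee_pos: [0.5115, -0.0842, 0.1726]
eef_rot: [-3.14, -0.0, 1.586]
force: [0.5, -0.3, 0.3]
grip_width: 0.0005
grip_force: 0.0
```

Call:
arm_command(
  plan=[
    [[-2,0,0,0,0,0,1],[-4,0,0,0,0,0,1],[-6,0,0,0,0,0,1],[-8,0,0,0,0,0,1],[-9,0,0,0,0,0,1],[-10,0,0,0,0,0,1],[-10,0,0,0,0,0,1]],
  ],
)

```text
time_s: 22.35
ee_pos: [0.512, -0.0935, 0.1736]
eef_rot: [3.141, -0.001, 1.586]
force: [-1.0, 5.5, 3.1]
grip_width: 0.0002
grip_force: 2.4
```

Call:
arm_command(
  plan=[
    [[-1,0,0,0,0,0,1],[-2,0,0,0,0,0,1],[-3,0,0,0,0,0,1],[-3,0,0,0,0,0,1]],
  ],
)

```text
time_s: 22.75
ee_pos: [0.5121, -0.0962, 0.1738]
eef_rot: [3.141, -0.001, 1.586]
force: [-2.0, 7.6, 4.2]
grip_width: 0.0006
grip_force: 3.5
```

Call:
arm_command(
  plan=[
    [[-1,0,0,0,0,0,1],[-2,0,0,0,0,0,1],[-2,0,0,0,0,0,1]],
  ],
)

```text
time_s: 23.05
ee_pos: [0.5123, -0.0982, 0.1739]
eef_rot: [3.141, -0.001, 1.586]
force: [-0.6, 7.1, 5.1]
grip_width: 0.0001
grip_force: 3.6
```

Call:
arm_command(
  plan=[
    [[-1,0,0,0,0,0,1],[-2,0,0,0,0,0,1],[-2,0,0,0,0,0,1]],
  ],
)

```text
time_s: 23.35
ee_pos: [0.5123, -0.1, 0.174]
eef_rot: [3.141, -0.002, 1.586]
force: [-0.7, 8.6, 6.3]
grip_width: 0.0003
grip_force: 4.1
```

Call:
arm_command(
  plan=[
    [[-1,0,0,0,0,0,1],[-2,0,0,0,0,0,1],[-2,0,0,0,0,0,1]],
  ],
)

```text
time_s: 23.65
ee_pos: [0.5123, -0.1004, 0.174]
eef_rot: [3.141, -0.005, 1.587]
force: [-0.7, 20.9, 8.3]
grip_width: 0.0006
grip_force: 10.3
```

That is a hard stop: 21 N at y = -0.1004. Now I'll retreat and check.

Call:
arm_command(
  plan=[
    [[4,0,0,0,0,0,1],[15,0,0,0,0,0,1],[30,0,-10,0,0,0,1],[50,0,-50,0,0,0,1],[60,0,-95,0,0,0,1],[60,0,-110,0,0,0,1],[60,0,-110,0,0,0,1],[60,0,-110,0,0,0,1]],
  ],
)

```text
time_s: 24.45
ee_pos: [0.5109, -0.0425, 0.2827]
eef_rot: [-3.141, -0.0, 1.586]
force: [0.4, 0.1, 0.5]
grip_width: 0.0006
grip_force: 0.0
```

```bash
python3 fin.py pics/v7.png
```

```text
24.45 [ 0.51089056 -0.04253356  0.28268664] [0.38695108 0.09011691 0.52027738]
146 310 [-136.8 -131.  -124.2]
154 26 [-126.8 -124.3 -122.1]
162 30 [-125.5 -124.  -122.3]
```

View pics/v7.png

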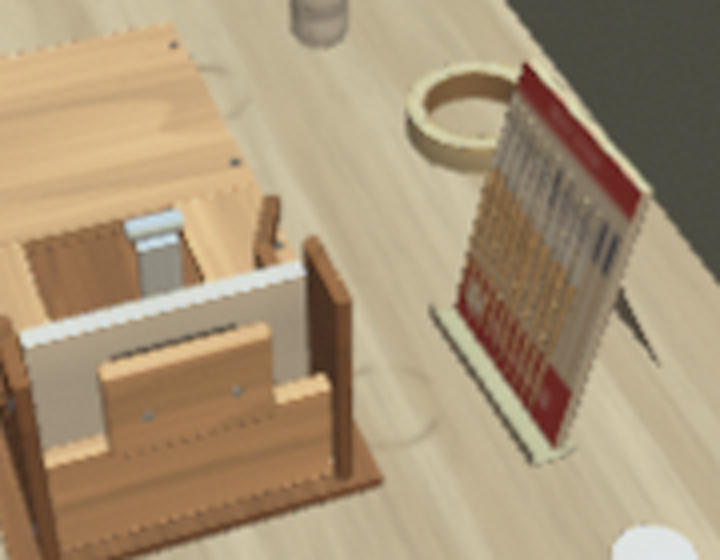

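The panel stands upright and pressed home, with its top edge running from about (25,335) to (305,270) at z ≈ 146 mm. The flap is home and the gripper is clear.

```bash
python3 -c "
from h import *
im,d,i=grab('side');P=pts(d,i)*1000
w=P[(abs(P[...,0]-512)<65)&(P[...,1]<-122)&(P[...,1]>-138)&(P[...,2]>135)&(P[...,2]<160)];print('top z',np.percentile(w[:,2],[50,90]))
print(ctrl.hand_in())"
```

```text
top z [144.32412592 147.17154816]
the job is handed in; nothing more can be done
None
```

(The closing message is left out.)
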